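# Press a glued handle blank in the bench locking pliers

## Robot

A 7-joint arm with a two-finger parallel gripper is mounted at the origin on the work surface. World frame = base frame: x ahead of the robot, y to its left, z up, the work surface at z = 0. Lengths are in m, angles in rad, forces in N, time in s.
With the tool pointing down it reaches from about 0.35 to 0.9 m from the base axis. Payload 8.1 kg.
Tool frame: the origin (TCP) lies at the centre of the arm's flange, where the gripper is bolted on; the fingertips stand 178 mm ahead of it and the grasp point (between the pads) lies 159 mm ahead of it; z points along the fingers, y is the line along which they close (so a half turn about z gives the same grasp; the last joint's range is limited). The gripper opens to 92 mm and grips with 3 to 60 N. Pads are 19 mm wide; open, the fingers measure 130 mm over their backs; the gripper's body (75 mm by 190 mm) begins 47 mm behind the grasp point.
Start: joints at [-1.313, 0.434, 0.025, 1.573, -0.012, 1.134, -0.075], TCP at [0.221, 0.585, 0.405] pointing down, gripper open.
Joint ranges: [-2.62, 2.62], [-0.44, 2.09], [-1.27, 1.32], [0.08, 2.57], [-1.32, 4.46], [0.12, 2], [-2.74, 2.74]. Speed limits (rad/s): [2.22, 2.22, 3.01, 3.01, 3.14, 3.14, 3.14].

## Interface

Orientations are given as a rotation vector (axis times angle).
In Python, from cell import arm gives the robot as it stands. The module is installed in compiled form; this text tells all that it offers.
- The arm moves only by the shell command python3 -m inch 'ROWS' [FORCE]. ROWS is text: rows parted by semicolons, each of 5 numbers parted by spaces: the shift along the tool's x, y, z in m, then the turn about the tool's z in rad, then the finger opening in m, from 0 to 0.0918. In form: x y z roll fingers; .... A call has 1 to 5 rows; each row is the pose to reach, as a shift and turn from the pose commanded when the call began, along the tool's axes at that moment; what a row does not reach only later rows make up. A row lasts 1/10 s, in which the tool goes at most 50 mm and 8.59 degrees, less where a joint would pass 70% of its speed; a pose out of reach is approached as far as the arm can. A call with a gripper value outside its range is refused whole. The fingers move at their own pace and stop on an object; FORCE is the grip in N (left out, the last holds). Time passes only in rows, so rows that repeat a pose let the fingers close. It gives the time, the measured TCP pose, the force, the opening and the grip force at its end, in the units of the state.
- arm.observe(): the state, without advancing time (a new reading comes with each control period).
- arm.get_image(name): name is "side" or "top" or "wrist"; returns the picture (420x560x3 uint8, red, green, blue); there is no depth.
- arm.get_calibration(name): a dict with "intrinsics" (3x3 intrinsics, pixels), "pose" (4x4, takes a point from camera to world coordinates). Camera axes: x right, y up, looking along -z (the intrinsics and any distortion apply to the point x, -y, -z); pixel columns grow to the right and rows downward; lengths in m; the calibration is good to about 2 mm. A picture is of the moment at which its call begins: read the wrist's pose just before it. get_calibration takes no time and is no camera call; for the wrist camera it gives the pose at the moment of the call.
- arm.sign_off(): hands the job in; it is judged then, once.
Trained networks look in the newest picture that a camera, given by its name, has taken for a name from the list of things; names that differ only in an ending like _2 or _b are one class to them, and where a whole thing is asked for, a point or a joint stands for the part that bears it (a point fixed in the world has none). Each returns a list of dicts, best first, with "conf" (0 to 1); they miss things now and then, are a little off and sometimes report something else, mostly with a low value. They report only what shows in the picture. A call takes as long as a camera call. They do not tell look-alikes from the thing itself.
- arm.look_for(camera, query): "point" ([row, column] in pixels, amid what is visible of it).
- arm.silhouettes(camera, query): "region" (420x560 bool, what is visible of it) and "point" ([row, column] in pixels, amid what is visible of it).
- arm.place_of(camera, query): "point" ([row, column] in pixels: a listed point, or the origin of a listed thing).
The state is a dict: "clock": time; "joints": joint angles; "dq": joint speeds; "joint_efforts": joint torques, N m; "position": TCP position; "ee_rot": TCP orientation; "force": force on the tool from outside, world axes, zero at the start; "ft_torque": the same for the moment, N m; "width": opening from 0.0 (shut) to 1.0 (fully open); "gripper_force": force on a finger pad.
Only numpy, scipy, OpenCV 4.12 (cv2) and the standard library are available. Lean on these libraries where they do the work, as an engineer would, in place of code of your own. Each camera call takes 0.05 s, during which the arm holds its last target. There are 200 camera calls.

## Task

A freshly glued wooden handle blank stands between the open jaws of the red-handled locking pliers on the bench. Squeeze the red handles together until the pliers lock on the blank, take the hand away and leave it clamped for about two seconds, then pull the pliers' yellow release lever so that they spring open. Leave the blank standing between the open jaws and do not operate the blue pliers.

Things in the scene. Friction and masses are not known exactly. Their poses are not given: they have to be found in the camera images.
- red_pliers: Red-gripped locking pliers lying flat, pivoted on a grey plate 300 x 86 x 12 mm fixed to the bench. Origin: on the pivot's vertical axis, at bench height. +x points to the jaws (two steel bars centred 48 mm out, 29 to 51 mm high), -x to the handles and tail, z up; symmetric about y = 0. A brass pull frame slides under the handles and behind the lever, its rear bar 38 mm high.
- red_squeeze (a point): Where to squeeze: midway between the red handles, 90 mm behind the pivot (-x), 46 mm high; axes as red_pliers. Handles: bars 12 mm thick, from x = -155 to -55 mm, 32 to 52 mm high, swinging symmetrically and level. Here they measure about 60 mm over their outsides when open, 34 mm when locked. Closing (along y) takes up to 8 N per handle, 15 N if one alone is pushed.
- red_tab (a point): On the yellow release lever of the red pliers, 65 mm high: an upright tab 170 mm behind the pivot, 9 mm thick (along x) and 24 mm wide (y), yellow from 42 to 88 mm height, hinged across the plate 12 mm above the bench. Its top is pulled towards the tail (-x of the pliers). This point moves with it.
- red_handle (a joint): Handles of the red pliers, rad each: 0 open (start, spring-held), 0.145 shut. Dead centre lies at 0.087: beyond it they jump shut and stay locked, below it they spring open.
- red_lever (a joint): Release lever of the red pliers, rad: 0 upright (springs back there), up to 0.6 pulled towards the tail. With the pliers locked, pulling it to about 0.35 (some 19 mm at 65 mm height, about 3 to 6 N) trips them open.
- blank: Glued two-layer wooden blank, dark and light wood, 50 x 16 x 46 mm (x, y, z), 40 g, loose, standing on the red pliers' plate between the jaws about 48 mm from the pivot. Origin: centre of its underside, z up, x along the pliers.
- blue_handle (a joint): Handles of the blue-gripped pliers, a bystander of the same build with empty jaws; 0 open (start), 0.145 locked. To be left open.
Mind the look-alikes: they are no part of the job. Of the things that look like the blank, the middle-sized one is meant.

How it is judged:
By the outcome, as a careful person would: the job done as asked, in the order asked, and still so for the second after the job is handed in, with the robot touching nothing.
It also fails if it takes over 40 s, if anything falls off the work surface, if the arm or the gripper's body presses on something with over 40 N, if the wrist force passes 120 N, or if a joint passes its speed limit or range.

## Working session

There is one attempt and no reset: what is moved stays moved. The work goes in short steps, Python scripts to look and compute and a shell command to move; the robot and the scene stay as the last step left them, time stands still between calls to the robot, and variables do not carry over. Pictures are saved under pics/ and viewed, at most 10 in all, crops included, and the job is handed in when it is done.

```bash
mkdir -p pics; cat > h.py <<'E'
import numpy as np,cv2
from cell import arm
def ray(cam,p,z):
    c=arm.get_calibration(cam);K=np.array(c["intrinsics"]);T=np.array(c["pose"])
    d=np.linalg.inv(K)@[p[1],p[0],1.];d=T[:3,:3]@(d*[1,-1,-1]);o=T[:3,3]
    return o+d*(z-o[2])/d[2]
def proj(cam,X):
    c=arm.get_calibration(cam);K=np.array(c["intrinsics"]);T=np.array(c["pose"])
    q=T[:3,:3].T@(np.array(X)-T[:3,3]);q=K@(q*[1,-1,-1]);return q[1]/q[2],q[0]/q[2]
def save(cam,n):
    im=np.array(arm.get_image(cam));cv2.imwrite(f"pics/{n}.png",im[:,:,::-1]);return im
E
python3 - <<'E'
from h import *
a=save("top","t0");b=save("side","s0")
cv2.imwrite("pics/ts.png",np.vstack([a,b])[:,:,::-1]) if 0 else None
for cam in("top","side"):
    c=arm.get_calibration(cam);print(cam,{k:v for k,v in c.items() if k not in("pose",)},np.round(c["pose"],3).tolist())
    for q,z in(("red_pliers",0),("red_squeeze",.046),("red_tab",.065),("blank",.012)):
        for r in arm.place_of(cam,q): print(q,np.round(r["point"]),round(r["conf"],2),ray(cam,r["point"],z).round(3))
s=arm.observe();print(s)
E
```

```text
top {'intrinsics': array([[427.2607414 ,   0.        , 274.83504209],
       [  0.        , 427.2607414 , 210.86020787],
       [  0.        ,   0.        ,   1.        ]])} [[0.01, 0.991, -0.132, 0.501], [-1.0, 0.012, 0.013, 0.032], [0.014, 0.132, 0.991, 0.903], [0.0, 0.0, 0.0, 1.0]]
red_pliers [217. 186.] 0.71 [0.606 0.209 0.   ]
red_squeeze [258. 182.] 0.7 [0.52  0.205 0.046]
red_tab [296. 178.] 0.45 [0.446 0.205 0.065]
blank [212. 128.] 0.82 [0.614 0.327 0.012]
blank [189. 180.] 0.73 [0.665 0.221 0.012]
blank [144. 192.] 0.69 [0.763 0.2   0.012]
side {'intrinsics': array([[473.23220644,   0.        , 279.20649049],
       [  0.        , 473.23220644, 207.72019887],
       [  0.        ,   0.        ,   1.        ]])} [[0.884, 0.231, -0.406, 0.195], [-0.467, 0.472, -0.748, -0.764], [0.019, 0.851, 0.525, 0.596], [0.0, 0.0, 0.0, 1.0]]
red_pliers [185. 244.] 0.78 [0.627 0.224 0.   ]
red_squeeze [182. 208.] 0.9 [0.52  0.198 0.046]
red_tab [183. 179.] 0.72 [0.447 0.188 0.065]
blank [169. 227.] 0.91 [0.612 0.304 0.012]
blank [180. 258.] 0.7 [0.659 0.21  0.012]
blank [178. 296.] 0.48 [0.757 0.18  0.012]
{'clock': 0.5, 'joints': array([-1.31258598,  0.43453278,  0.02500313,  1.57323021, -0.01159997,
        1.13401191, -0.07510481]), 'dq': array([ 0.00043149, -0.0013165 , -0.00181837,  0.00017596,  0.00119897,
        0.00233981,  0.00121153]), 'joint_efforts': array([-1.31441295e-03, -6.67145562e+01,  9.82812010e-01, -3.14571977e+01,
       -6.06285338e-02,  3.37371847e-02,  4.78520860e-05]), 'position': array([0.22067006, 0.58474462, 0.40470979]), 'ee_rot': array([ 5.63831854e-01,  3.09057157e+00, -6.02099707e-05]), 'force': array([0.37053107, 0.33475867, 0.3268331 ]), 'ft_torque': array([ 0.02582881, -0.03704815,  0.01454052]), 'gripper_force': 0.0, 'width': 0.9992483589913169}
```

View pics/t0.png

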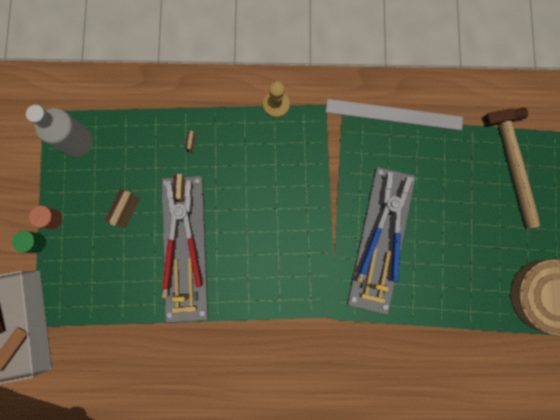

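View pics/s0.png

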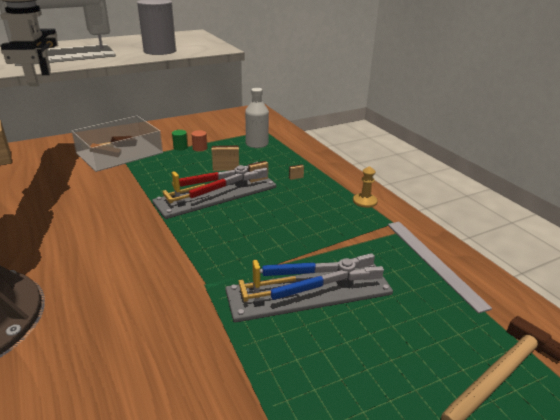

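The top view shows the red pliers at about column 180 (pivot at row 210) with the mid-sized blank in the jaws at (187,179). The lookalikes are at (208,122) and (140,190). The yellow tab is near (297,178). The pliers' yaw is about 4.5° and the squeeze point is near (0.52, 0.20), so I'll go above it.

```bash
python3 -m inch '-0.04 -0.025 0 -0.09 0.0918; -0.08 -0.05 0 -0.18 0.0918; -0.12 -0.075 0 -0.27 0.0918; -0.16 -0.1 0 -0.36 0.0918; -0.2 -0.125 0 -0.436 0.0918'
python3 - <<'E'
from h import *
s=arm.observe();R=cv2.Rodrigues(s["ee_rot"])[0];p=s["position"]
print(p,R.round(3).tolist(),R.T@(np.array([.52,.202,.33])-p))
E
```

```text
clock: 1.0
position: [0.3645, 0.3955, 0.4049]
ee_rot: [-0.124, 3.139, 0.001]
force: [0.4, 0.4, -0.6]
width: 1.0
gripper_force: 0.0
[0.36453943 0.3955206  0.40494105] [[-0.997, -0.079, 0.0], [-0.079, 0.997, 0.0], [-0.0, 0.0, -1.0]] [-0.13970224 -0.20519212  0.07492563]
```

```bash
python3 -m inch '-0.026 -0.04 0.01 0 0.0918; -0.052 -0.08 0.02 0 0.0918; -0.08 -0.12 0.04 0 0.0918; -0.11 -0.16 0.055 0 0.0918; -0.14 -0.205 0.075 0 0.0918'
python3 -m inch '0 0 0 0 0.0918; 0 0 0 0 0.0918'
python3 - <<'E'
from h import *
s=arm.observe();R=cv2.Rodrigues(s["ee_rot"])[0];p=s["position"];print(p,R.round(3).tolist())
a=save("wrist","w1")
for q,z in(("red_pliers",0),("red_squeeze",.046),("red_tab",.065),("blank",.012)):
    for r in arm.place_of("wrist",q): print(q,np.round(r["point"]),round(r["conf"],2),ray("wrist",r["point"],z).round(4))
print(np.round(arm.get_calibration("wrist")["pose"],3).tolist())
E
```

```text
clock: 1.5
position: [0.5125, 0.2111, 0.334]
ee_rot: [-0.118, 3.138, 0.001]
force: [-1.0, 1.8, 0.8]
width: 0.996
gripper_force: 0.0
clock: 1.7
position: [0.5119, 0.2113, 0.3336]
ee_rot: [0.113, -3.139, 0.001]
force: [-0.5, 1.1, 0.0]
width: 0.997
gripper_force: 0.0
[0.51187096 0.21126783 0.33358213] [[-0.997, -0.072, -0.001], [-0.072, 0.997, -0.001], [0.001, -0.001, -1.0]]
red_pliers [276. 275.] 0.93 [0.6104 0.2183 0.    ]
red_squeeze [217. 271.] 0.82 [0.5207 0.2083 0.046 ]
red_tab [128. 271.] 0.94 [0.4385 0.2032 0.065 ]
blank [318. 276.] 0.75 [0.6599 0.2238 0.012 ]
[[-0.078, -0.951, -0.298, 0.428], [0.997, -0.074, -0.024, 0.208], [0.0, -0.299, 0.954, 0.315], [0.0, 0.0, 0.0, 1.0]]
```

View pics/w1.png

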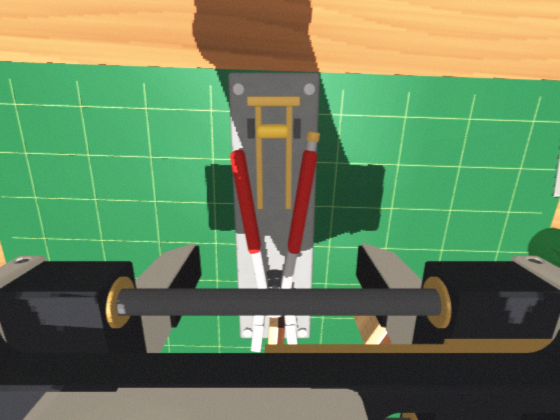

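The wrist view shows the plate centred at column 274, the red handles symmetric about it, and the tab at (130,271). The measured points fit the given spacing: pivot to tab is 173 mm, and the yaw is about 5°. I'll descend now.

```bash
python3 -m inch '-0.008 -0.0025 0 -0.02 0.0918; -0.008 -0.0025 0.03 -0.02 0.0918; -0.008 -0.0025 0.065 -0.02 0.0918; -0.008 -0.0025 0.1 -0.02 0.0918; -0.008 -0.0025 0.128 -0.02 0.0918'
python3 -m inch '0 0 0 0 0.0918; 0 0 0 0 0.0918; 0 0 0 0 0.0918'
python3 - <<'E'
from h import *
s=arm.observe();print(s["position"],s["force"])
save("wrist","w2")
for q,z in(("red_squeeze",.046),("red_tab",.065)):
    for r in arm.place_of("wrist",q): print(q,np.round(r["point"]),round(r["conf"],2),ray("wrist",r["point"],z).round(4))
E
```

```text
clock: 2.45
position: [0.5195, 0.2109, 0.2045]
ee_rot: [0.152, -3.138, 0.0]
force: [0.7, -0.9, -0.5]
width: 0.999
gripper_force: 0.0
clock: 2.75
position: [0.5203, 0.2111, 0.2077]
ee_rot: [-0.15, 3.136, 0.002]
force: [-0.1, 0.4, 1.3]
width: 0.999
gripper_force: 0.0
[0.52034163 0.21111885 0.20770091] [-0.09522077  0.44939664  1.25939793]
red_squeeze [278. 270.] 0.69 [0.5217 0.2074 0.046 ]
red_tab [349. 271.] 0.72 [0.5509 0.2111 0.065 ]
red_tab [124. 270.] 0.64 [0.4415 0.201  0.065 ]
```

View pics/w2.png

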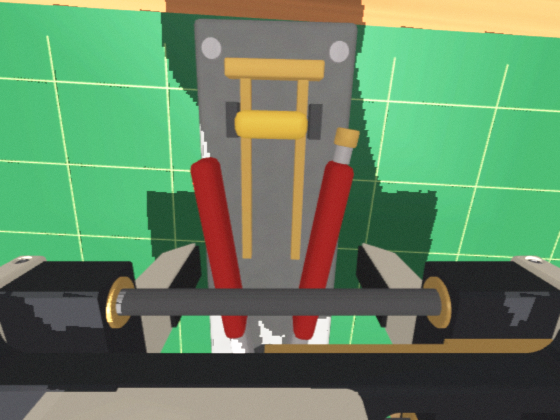

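The handles lie between the fingers, centred about 7 px (2–3 mm) to the left. I'll shift over slightly and squeeze.

```bash
python3 -m inch '0 -0.0025 0.002 0 0.08; 0 -0.0025 0.002 0 0.06; 0 -0.0025 0.002 0 0.05; 0 -0.0025 0.002 0 0.042; 0 -0.0025 0.002 0 0.036' 30
python3 -m inch '0 0 0 0 0.031; 0 0 0 0 0.031; 0 0 0 0 0.031; 0 0 0 0 0.031; 0 0 0 0 0.031'
```

```text
clock: 3.4
position: [0.5192, 0.2074, 0.2039]
ee_rot: [0.149, -3.136, 0.002]
force: [-5.5, -4.1, 5.8]
width: 0.609
gripper_force: 6.7
clock: 3.9
position: [0.5195, 0.2071, 0.2037]
ee_rot: [0.147, -3.137, 0.002]
force: [-2.6, -5.2, 1.4]
width: 0.364
gripper_force: 30.0
```

The opening is 33.4 mm, so the pliers are shut. I'll open the fingers, rise clear and look.

```bash
python3 -m inch '0 0 0 0 0.06; 0 0 0 0 0.0918; 0 0 0 0 0.0918; 0 0 0 0 0.0918; 0 0 0 0 0.0918'
python3 -m inch '0 0 -0.02 0 0.0918; 0 0 -0.045 0 0.0918; 0 0 -0.07 0 0.0918; 0 0 -0.09 0 0.0918; 0 0 -0.09 0 0.0918'
python3 - <<'E'
from h import *
s=arm.observe();R=cv2.Rodrigues(s["ee_rot"])[0];print(s["clock"],s["position"],s["force"],R.round(3).tolist())
save("wrist","w3");
for q,z in(("red_squeeze",.046),("red_tab",.065),("blank",.012)):
    for r in arm.place_of("wrist",q): print(q,np.round(r["point"]),round(r["conf"],2),ray("wrist",r["point"],z).round(4))
E
```

```text
clock: 4.4
position: [0.5198, 0.2084, 0.2041]
ee_rot: [-0.15, 3.138, 0.0]
force: [-0.5, -0.2, 0.0]
width: 0.749
gripper_force: 0.0
clock: 4.9
position: [0.5206, 0.2087, 0.2968]
ee_rot: [-0.149, 3.133, 0.003]
force: [0.4, 0.5, 0.1]
width: 1.0
gripper_force: 0.0
4.9 [0.52060477 0.20867736 0.29681968] [0.40293118 0.54224094 0.09928861] [[-0.995, -0.095, 0.004], [-0.095, 0.995, 0.002], [-0.005, 0.002, -1.0]]
red_squeeze [218. 275.] 0.85 [0.5173 0.2063 0.046 ]
blank [335. 273.] 0.66 [0.6583 0.2164 0.012 ]
```

View pics/w3.png

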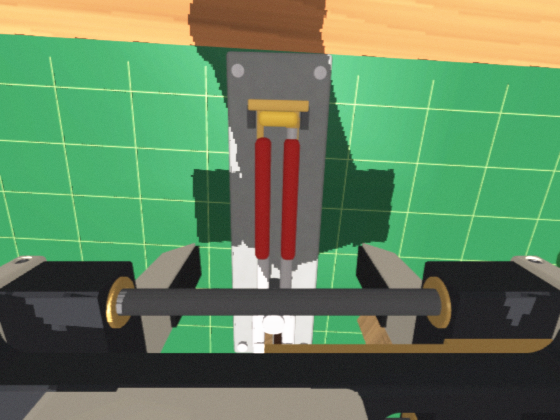

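The pliers are locked: the handles are parallel, with the tab top at about (118,278) and the brass bar close behind it. Next I'll measure the tab from its yellow top.

```bash
python3 - <<'E'
from h import *
for r in arm.silhouettes("wrist","red_tab"):
    m=np.argwhere(r["region"]);print(r["conf"],r["point"],m.min(0),m.max(0))
for p,z in(((112,278),.088),((118,278),.088),((126,278),.088),((118,278),.065)): print(p,z,ray("wrist",p,z).round(4))
for x in(-.1655,-.1745):
  for z in (.088,.065):
    u=np.array([.9957,.0924]);o=np.array([.52,.2085])+.09*u
    print(x,z,np.round(proj("wrist",[*(o+x*u),z])))
s=arm.observe();R=cv2.Rodrigues(s["ee_rot"])[0]
g=o-.148*u;print(o,g,R.T@(np.array([*g,.240])-s["position"]))
E
```

```text
0.6 [118.4, 278.9] [111 259] [126 297]
0.3 [205.4, 289.3] [123 280] [288 300]
(112, 278) 0.088 [0.4349 0.2002 0.088 ]
(118, 278) 0.088 [0.4382 0.2005 0.088 ]
(126, 278) 0.088 [0.4428 0.201  0.088 ]
(118, 278) 0.065 [0.4384 0.2005 0.065 ]
-0.1655 0.088 [130. 279.]
-0.1655 0.065 [128. 279.]
-0.1745 0.088 [114. 279.]
-0.1745 0.065 [114. 279.]
[0.609613 0.216816] [0.4622494 0.2031408] [0.05719932 0.00055149 0.05311571]
```

```bash
python3 -m inch '0.02 0 0 0 0.05; 0.04 0 0 0 0.02; 0.058 0 0 0 0; 0.058 0 0 0 0; 0.058 0 0 0 0'
python3 -m inch '0 0 0.0 0 0; 0 0 0 0 0; 0 0 0.02 0 0; 0 0 0.04 0 0; 0 0 0.056 0 0'
python3 -m inch '0 0 0 0 0; 0 0 0 0 0; 0 0 0 0 0; 0 0 0 0 0; 0 0 0 0 0'
python3 - <<'E'
from h import *
s=arm.observe();print(s["clock"],s["position"],s["force"])
save("wrist","w4");c=save("side","s4")[130:230,130:300];cv2.imwrite("pics/s4c.png",cv2.resize(c,None,fx=4,fy=4)[:,:,::-1])
for r in arm.silhouettes("wrist","red_tab"):
    m=np.argwhere(r["region"]);print(r["conf"],r["point"],m.min(0),m.max(0))
print([ray("wrist",p,.088).round(4) for p in((100,278),(200,278))])
E
```

```text
clock: 5.65
position: [0.4622, 0.2027, 0.2937]
ee_rot: [0.15, -3.138, 0.0]
force: [0.3, -0.2, -0.2]
width: 0.616
gripper_force: 0.0
clock: 6.15
position: [0.4624, 0.2026, 0.2371]
ee_rot: [-0.149, 3.138, -0.0]
force: [0.2, 0.0, 0.3]
width: 0.181
gripper_force: 0.0
clock: 6.65
position: [0.4622, 0.2028, 0.2387]
ee_rot: [-0.149, 3.137, 0.001]
force: [0.9, -0.5, -0.2]
width: 0.0
gripper_force: 0.0
6.65 [0.4621996  0.2028018  0.23870156] [ 0.89844114 -0.52177779 -0.19628911]
0.63 [235.9, 277.1] [208 254] [257 303]
[array([0.3738, 0.1947, 0.088 ]), array([0.4163, 0.1988, 0.088 ])]
```

View pics/s4c.png

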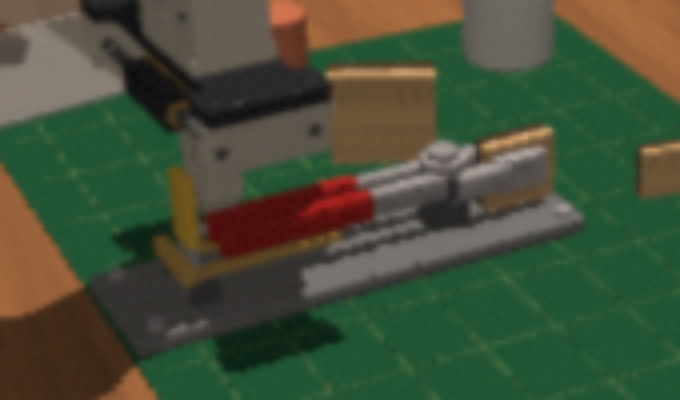

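View pics/w4.png

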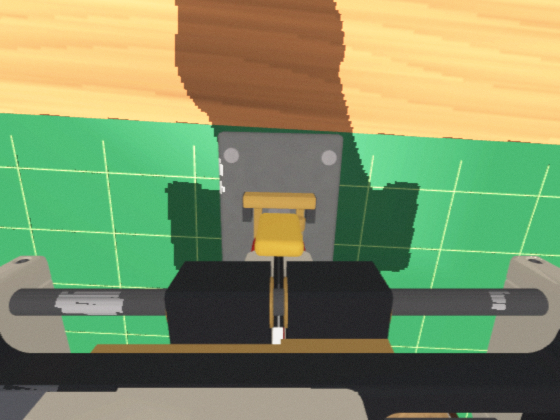

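The closed fingertips stand in front of the tab and above the locked handles. More than 2 s have passed since release, so I'll pull towards the tail.

```bash
python3 -m inch '0.005 0 0 0 0; 0.01 0 0 0 0; 0.014 0 0 0 0; 0.018 0 0 0 0; 0.022 0 0 0 0'
python3 -m inch '0.003 0 0 0 0; 0.006 0 0 0 0; 0.009 0 0 0 0; 0.009 0 0 0 0; 0.009 0 0 0 0'
python3 - <<'E'
from h import *
s=arm.observe();print(s["clock"],s["position"],s["force"])
c=save("side","s5")[130:230,130:300];cv2.imwrite("pics/s5c.png",cv2.resize(c,None,fx=4,fy=4)[:,:,::-1])
E
```

```text
clock: 7.3
position: [0.4404, 0.2008, 0.2384]
ee_rot: [-0.149, 3.136, 0.001]
force: [3.0, 0.3, -0.2]
width: 0.006
gripper_force: 1.0
clock: 7.8
position: [0.4311, 0.1998, 0.2381]
ee_rot: [0.149, -3.138, -0.0]
force: [1.1, -0.4, 0.6]
width: 0.004
gripper_force: 1.0
7.8 [0.4310647  0.19975699 0.23811147] [ 1.13399076 -0.43261145  0.64659294]
```

View pics/s5c.png

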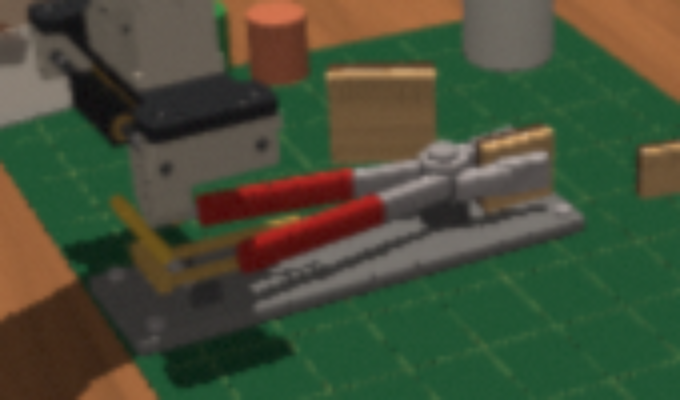

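The pliers have sprung open and the blank is still standing. I'll ease the lever back, rise clear and check.

```bash
python3 -m inch '-0.006 0 0 0 0; -0.012 0 0 0 0; -0.018 0 0 0 0; -0.025 0 0 0 0; -0.03 0 0 0 0'
python3 -m inch '0 0 -0.03 0 0; 0 0 -0.06 0 0; 0 0 -0.1 0 0; 0 0 -0.13 0 0; 0 0 -0.13 0 0'
python3 -m inch '0 0.04 0 0 0; 0 0.08 0 0 0; 0 0.12 0 0 0; 0 0.12 0 0 0; 0 0.12 0 0 0'
python3 - <<'E'
from h import *
a=save("top","t6")[130:340,110:260];b=save("side","s6")[130:230,130:300]
cv2.imwrite("pics/f.png",np.hstack([cv2.resize(a,(400,560)),cv2.resize(b,(400,560))])[:,:,::-1])
for r in arm.place_of("top","blank"): print(np.round(r["point"]),r["conf"],ray("top",r["point"],.012).round(3))
s=arm.observe();print(s["force"],s["position"])
E
```

```text
clock: 8.35
position: [0.4616, 0.2025, 0.2379]
ee_rot: [0.149, -3.138, 0.0]
force: [-0.4, 0.4, -0.3]
width: 0.006
gripper_force: 0.0
clock: 8.85
position: [0.4621, 0.203, 0.3719]
ee_rot: [-0.149, 3.133, 0.005]
force: [-0.6, -0.1, -0.4]
width: 0.005
gripper_force: 0.0
clock: 9.35
position: [0.449, 0.3228, 0.3669]
ee_rot: [0.153, -3.136, 0.002]
force: [0.9, -1.0, 0.6]
width: 0.005
gripper_force: 0.0
[188. 184.] 0.84 [0.666 0.214 0.012]
[140. 188.] 0.53 [0.772 0.209 0.012]
[-0.11975131  0.75713302  0.10268645] [0.44994063 0.32066363 0.36755758]
```

View pics/f.png

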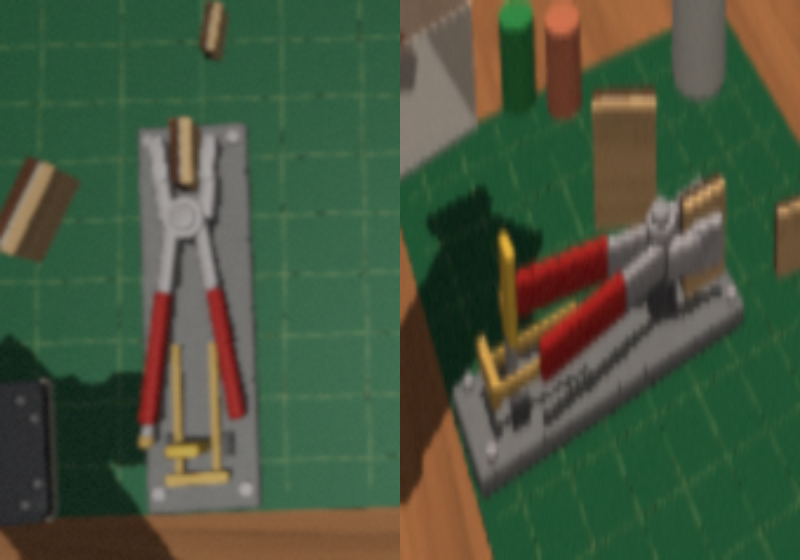

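The final views show the handles open, the lever upright and the blank standing between the open jaws at (188,180) in the top view. The arm is clear of everything.

```bash
python3 -c "
from cell import arm
print(arm.sign_off())"
```

```text
the job is handed in; nothing more can be done
None
```

The red pliers were squeezed until they locked on the blank, left clamped untouched for over two seconds, and released with the yellow lever; the blank stands between the open jaws, the blue pliers were not touched, and the job was handed in at about 9.5 s.

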